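# Find where the braai's draught shutter binds, then back it off

## Robot

A 6-joint arm with a two-finger parallel gripper is mounted at the origin on the work surface. World frame = base frame: x ahead of the robot, y to its left, z up, the work surface at z = 0. Lengths are in m, angles in rad, forces in N, time in s.
With the tool pointing down it reaches from about 0.35 to 0.775 m from the base axis. Payload 5.5 kg.
Tool frame: the origin (TCP) lies midway between the tips of the shut fingers; the grasp point (between the pads) lies 19 mm behind it (robot.hold_point_z is the distance from the TCP to the grasp point, in m); z points along the fingers, y is the line along which they close (so a half turn about z gives the same grasp; the last joint's range is limited). The gripper opens to 85 mm and grips with 20 to 120 N. Pads are 22 mm wide; open, the fingers measure 114 mm over their backs; the gripper's body (76 mm by 85 mm) begins 54 mm behind the grasp point. The pads swing forward as they close: fully open they stand 13 mm farther back than shut.
Start: joints at [-1.379, 0.313, 0.046, 1.304, 0, 1.431], TCP at [0.187, -0.544, 0.231] pointing down, gripper open.
Joint ranges: [-2.76, 2.76], [-0.86, 1.69], [-1.03, 1.26], [-2.2, 2.34], [-1.47, 1.5], [-3.14, 3.14]. Speed limits (rad/s): [2.57, 2.57, 3.14, 3.14, 3.14, 3.14].

## Interface

Orientations are given as [roll, pitch, yaw] about the fixed x, y, z axes, in that order (R = Rz(yaw) Ry(pitch) Rx(roll)).
In Python, from workcell import robot, imaging, workorder gives the robot as it stands.
- The arm moves only by the shell command python3 -m creep 'ROWS'. ROWS is text: rows parted by semicolons, each of 5 numbers parted by spaces: the shift along the tool's x, y, z in mm, then the turn about the tool's z in degrees, then the finger opening in mm, from 0 to 85.4. In form: x y z twist grip; .... A call has 1 to 20 rows; each row is the pose to reach, as a shift and turn from the pose commanded when the call began, along the tool's axes at that moment; what a row does not reach only later rows make up. A row lasts 1/10 s, in which the tool goes at most 50 mm and 8.59 degrees, less where a joint would pass 70% of its speed; a pose out of reach is approached as far as the arm can. A call with a gripper value outside its range is refused whole. The fingers move at their own pace and stop on an object; the grip force is fixed at half the most. Time passes only in rows, so rows that repeat a pose let the fingers close. It gives the time, the measured TCP pose, the force, the opening and the grip force at its end, in the units of the state.
- robot.state(): the state, without advancing time (a new reading comes with each control period).
- imaging.capture(name): name is "side" or "top"; returns a dict with "img" (480x640x3 uint8, blue, green, red), "fx", "fy", "cx", "cy" (pixels), "dist" ([k1, k2, p1, p2, k3] as OpenCV has them; the pictures are not rectified), "extrinsics" (4x4, takes a point from world to camera coordinates). Camera axes: x right, y down, z forward; pixel columns grow to the right and rows downward; lengths in m; the calibration is good to about 2 mm. A picture is of the moment at which its call begins. There is no depth.
- workorder.hand_in(): hands the job in; it is judged then, once.
The state is a dict: "time_s": time; "joint_pos": joint angles; "qd": joint speeds; "joint_torque": joint torques, N m; "ee_pos": TCP position; "tool_rot": TCP orientation; "force": force on the tool from outside, world axes, zero at the start; "moment": the same for the moment, N m; "width": finger opening in m; "grasp_force": force on a finger pad.
Only numpy, scipy, OpenCV 4.12 (cv2) and the standard library are available. Lean on these libraries where they do the work, as an engineer would, in place of code of your own. Each camera call takes 0.05 s, during which the arm holds its last target. There are 200 camera calls.

## Task

The draught shutter on top of the table-top braai binds somewhere along its track. Push it by its upright tab towards the robot's left, driving the loose stop ring along the guide rod ahead of it, until you clearly feel it begin to bind (do not force it on through), then back it off so that it runs free and leaves a finger's width, about 20 mm, between shutter and stop ring. Leave the ring where the shutter pushed it, do not touch the ring yourself, and leave the other things on the ledge alone.

Things in the scene. Friction and masses are not known exactly. Their poses are not given: they have to be found in the camera images.
- braai: Fixed dark steel firebox, 220 (x) by 440 (y) mm, top 90 mm up; origin: centre of its underside. y: along the shutter's track, to the robot's left (yaw within 13 degrees); x: away from the robot. On top: front rail (30 wide, top 116 mm up, at x = -60 mm), low rear rail; at x = 88 mm a 10 mm guide rod 125 mm up between posts (top 140 mm) at y = +-210 mm.
- shutter (a joint): Shutter position (m) on its track: 0 right end, 0.22 left end; starts at 0 to 0.05. It slides with 1.5 N, 1 N more with the ring, and stays where left. From some place between 0.11 and 0.185 a kink hidden in the front rail pinches it: resistance grows about 1 N per mm. 4 to 10 mm in (7 to 13 N in all) is a clear bind, 20 mm (some 20 N) is forcing it. Pushed back out it is free again.
- shutter_tab (a point): Centre of the shutter's upright tab: aluminium blade 44 mm across the track, 10 mm thick along it, from 112 to 157 mm above the ledge (point at 134.5), in the middle of the flat shutter plate (92 by 100 mm, top at 112 mm), at braai x = 0, y = -110 mm + shutter. Axes as the braai's. Free room on both sides of the tab above the plate.
- shutter_nose (a point): Centre of the left face of the shutter's eye, a block (24 by 16 by 34 mm) on an arm, riding on the guide rod, 88 mm beyond and 48 mm to the left of the tab's centre. This face pushes the stop ring. Axes as the braai's.
- ring_face (a point): Centre of the right face of the stop ring, a loose steel ring (26 mm diameter, 14 mm long, reaching left from this point) that slides on the guide rod and stays where pushed. It starts 10 to 90 mm left of the eye. Gap between shutter and ring: distance along the track from shutter_nose to this point, 0 when touching. Axes as the braai's.
- rider (a joint): How hard the shutter is pinched: lift (m) of a small steel pin (6 mm thick, in the slot of the front rail, beside the tab): 0 while the shutter runs free, then 1 mm for each 4 mm of travel into the kink. From 0.0005 it counts as binding, above 0.005 as forced.
- grinder_mid (a point): Empty glass pepper grinder with a steel cap, standing, 58 mm diameter, 130 mm high; bystander. Point half-way up its axis.
- lighter_mid (a point): Metal flip-top lighter, standing, 13 by 38 by 57 mm; bystander. Point at its centre.
- spoon_mid (a point): Short rosewood spoon, 200 mm long, lying to the left of the braai; bystander. Point near its middle, 8 mm up.
- tub: Fixed blue plastic tub, 240 by 180 by 110 mm, with a hinged lid and a knob on it reaching about 160 mm up; bystander, stands to the robot's right. Origin: centre of its underside.
- stop_ring: The stop ring itself (see ring_face); its origin is that same point.

How it is judged:
On the way:
1. the shutter has been pushed into the tight spot: it binds (pin lifted by more than 0.5 mm) with the stop ring against it (value of joint rider above 0.0005 m and y of ring_face in the frame of shutter_nose below 0.004 m), for 0.1 s.
At the end, for the whole second after the job is handed in: After binding, the shutter is backed off and at rest: the gap between shutter and stop ring is 10 to 30 mm and the shutter runs free (pin lifted by less than 0.4 mm) (y of ring_face in the frame of shutter_nose between 0.01 and 0.03 m and value of joint rider below 0.0004 m and velocity of joint shutter between -0.005 and 0.005 m/s); the robot touches nothing.
It fails at once if the shutter is forced on through the tight spot (pin lifted by more than 5 mm) (value of joint rider above 0.005 m).
It fails at once if the robot touches the stop ring (over 0.5 N) (contact force between any of the fingers, the arm and stop_ring above 0.5 N).
It fails at once if the pepper grinder is shifted by more than 25 mm (distance of grinder_mid from where it was at the start of the episode above 0.025 m).
It fails at once if the lighter is shifted by more than 25 mm (distance of lighter_mid from where it was at the start of the episode above 0.025 m).
It fails at once if the spoon is shifted by more than 25 mm (distance of spoon_mid from where it was at the start of the episode above 0.025 m).
It also fails if it takes over 48 s, if anything falls off the work surface, if the arm or the gripper's body presses on something with over 40 N, if the wrist force passes 120 N, or if a joint passes its speed limit or range.

## Working session

There is one attempt and no reset: what is moved stays moved. The work goes in short steps, Python scripts to look and compute and a shell command to move; the robot and the scene stay as the last step left them, time stands still between calls to the robot, and variables do not carry over. Pictures are saved under pics/ and viewed, at most 10 in all, crops included, and the job is handed in when it is done.

```bash
mkdir -p pics; cat > h.py <<'E'
import numpy as np, cv2
from workcell import robot, imaging, workorder
def cap(n,f=None):
    c=imaging.capture(n)
    if f: cv2.imwrite('pics/'+f,c['img'])
    c['K']=np.array([[c['fx'],0,c['cx']],[0,c['fy'],c['cy']],[0,0,1.]]); c['d']=np.array(c['dist'],float); c['E']=np.array(c['extrinsics'])
    return c
def onz(c,u,v,z):
    p=cv2.undistortPoints(np.array([[[u,v]]],float),c['K'],c['d'])[0,0]
    R,t=c['E'][:3,:3],c['E'][:3,3]
    o=-R.T@t; d=R.T@np.array([p[0],p[1],1]); return o+d*(z-o[2])/d[2]
def proj(c,P):
    return cv2.projectPoints(np.array(P,float).reshape(-1,1,3),cv2.Rodrigues(c['E'][:3,:3])[0],c['E'][:3,3],c['K'],c['d'])[0][:,0]
E
python3 - <<'E'
from h import *
for n in('top','side'):
    c=cap(n,n+'0.png'); R=c['E'][:3,:3]; print(n,c['fx'],-R.T@c['E'][:3,3],R.round(2).tolist())
s=robot.state(); print(s['time_s'],s['tool_rot'],s['ee_pos'],s['force'],s['width'])
E
```

```text
top 443.5006414039598 [ 0.49521597 -0.00542995  1.15304988] [[-0.02, -1.0, 0.01], [-1.0, 0.02, -0.05], [0.05, -0.01, -1.0]]
side 445.1613245047401 [0.34927843 0.77097177 0.89047839] [[-0.97, -0.23, -0.01], [-0.16, 0.69, -0.71], [0.17, -0.69, -0.71]]
0.1 [-3.13992418e+00 -2.09179689e-04  3.31769569e-01] [ 0.18718847 -0.54318246  0.23048795] [ 0.18010018 -0.23698953  0.7935806 ] 0.08526990313701671
```

View pics/top0.png

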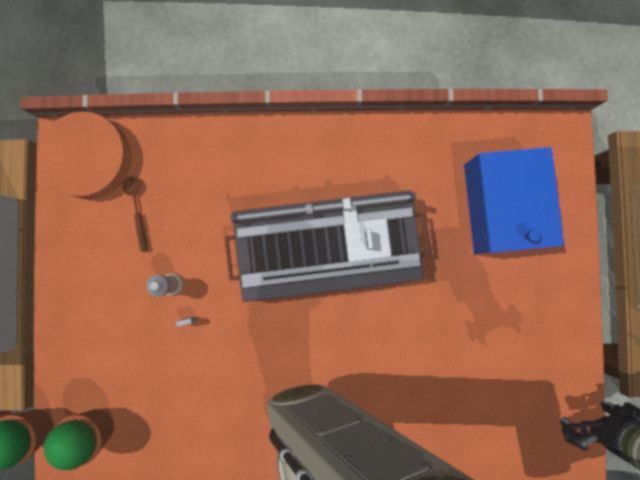

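View pics/side0.png

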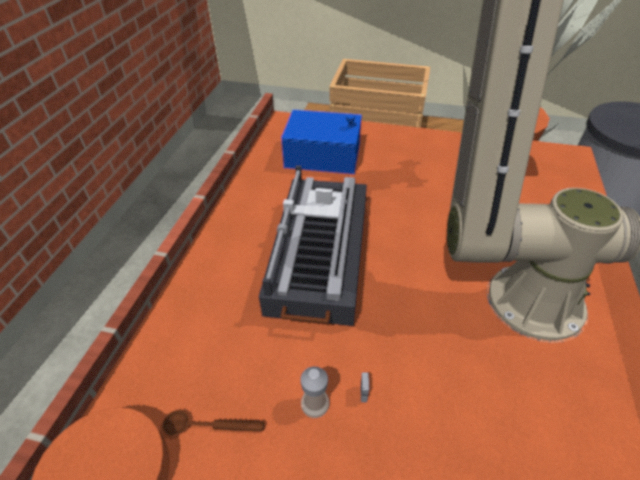

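The top view shows the braai around (330,245), the tab near (375,238), the eye near (349,205), and the ring near (310,209). The grinder, lighter and spoon are at the left and the tub is at the right. I'll enlarge this area.

```bash
python3 - <<'E'
import cv2
i=cv2.imread('pics/top0.png')[180:310,225:435]
cv2.imwrite('pics/crop0.png',cv2.resize(i,None,fx=3.8,fy=3.8,interpolation=cv2.INTER_CUBIC))
E
```

```text
(no output)
```

View pics/crop0.png

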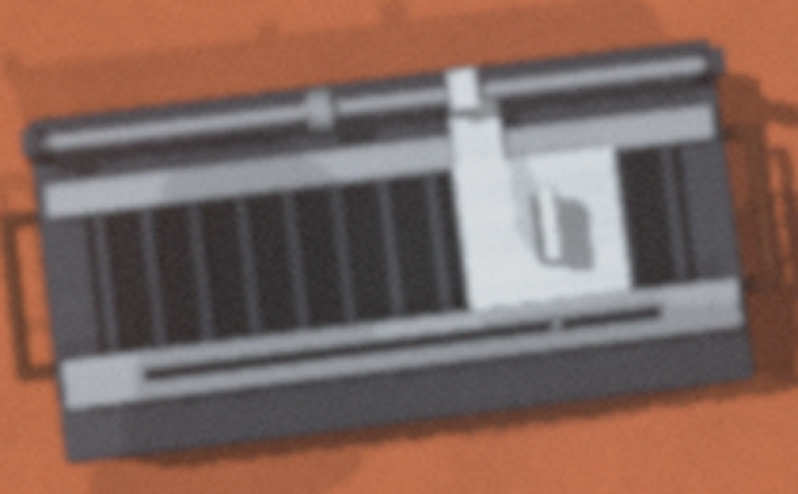

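The crop shows post tops near (38,138) and (712,58), and front-rail ends (62,362)/(66,408) and (740,282)/(742,325). The tab top edge is near (550,225), the eye's left face is at x≈447, and the ring spans x≈307-333 at y≈108.

```bash
python3 - <<'E'
from h import *
from scipy.optimize import least_squares
c=cap('top')
f=lambda u,v:(225+(u+.5)/3.8-.5,180+(v+.5)/3.8-.5)
posts=[onz(c,*f(38,138),.14),onz(c,*f(712,58),.14)]
for p in posts: print('post',p)
print('dist',np.linalg.norm(posts[0]-posts[1]))
rail=[onz(c,*f(u,v),.116) for u,v in((62,362),(66,408),(740,282),(742,325))]
for r in rail: print('rail',r)
d=posts[0]-posts[1]; yaw=np.arctan2(-d[0],d[1]); print('yaw posts',np.degrees(yaw))
for a,b in((0,2),(1,3)):
    e=rail[a]-rail[b]; print('yaw rail',np.degrees(np.arctan2(-e[0],e[1])),np.hypot(*e[:2]))
yaws=[np.arctan2(-(a-b)[0],(a-b)[1]) for a,b in((posts[0],posts[1]),(rail[0],rail[2]),(rail[1],rail[3]))]
y=np.mean(yaws);X=np.array([np.cos(y),np.sin(y),0]);Y=np.array([-np.sin(y),np.cos(y),0])
o1=np.mean(posts,0)-.088*X; o2=np.mean(rail,0)+.06*X; o=(o1+o2)/2;o[2]=0
print('yaw',np.degrees(y),'origin',o1,o2)
L=lambda p:(np.dot(p-o,X).round(4),np.dot(p-o,Y).round(4))
for n,(u,v,z) in dict(tabt=(546,222,.157),tabtop1=(540,190,.157),tabtop2=(553,262,.157),plateLB=(470,308,.112),plateRB=(633,287,.112),plateRT=(614,150,.112),eyeL=(450,92,.142),ringR=(333,108,.125),ringL=(308,110,.125)).items():
    p=onz(c,*f(u,v),z); print(n,p.round(4),L(p))
E
```

```text
post [0.62042099 0.18915317 0.14      ]
post [ 0.66315487 -0.2201181   0.14      ]
dist 0.4114962381236301
rail [0.48492019 0.17984061 0.116     ]
rail [0.45670911 0.17761448 0.116     ]
rail [ 0.52736887 -0.23881863  0.116     ]
rail [ 0.50078525 -0.23935517  0.116     ]
yaw posts 5.960914158781037
yaw rail 5.789546378108289 0.4208057110166931
yaw rail 6.034093272914981 0.41929273047884774
yaw 5.928184603268103 origin [ 0.55425854 -0.02457127  0.14      ] [ 0.55212498 -0.02398277  0.116     ]
tabt [ 0.5636 -0.1149  0.157 ] (np.float64(0.001), np.float64(-0.0912))
tabtop1 [ 0.5827 -0.1117  0.157 ] (np.float64(0.0203), np.float64(-0.09))
tabtop2 [ 0.5398 -0.1185  0.157 ] (np.float64(-0.0231), np.float64(-0.0923))
plateLB [ 0.5141 -0.0716  0.112 ] (np.float64(-0.0437), np.float64(-0.0431))
plateRB [ 0.5255 -0.173   0.112 ] (np.float64(-0.0429), np.float64(-0.145))
plateRT [ 0.6109 -0.1632  0.112 ] (np.float64(0.0431), np.float64(-0.1441))
eyeL [ 0.6442 -0.0601  0.142 ] (np.float64(0.0868), np.float64(-0.0451))
ringR [0.6379 0.011  0.125 ] (np.float64(0.0879), np.float64(0.0263))
ringL [0.6369 0.0263 0.125 ] (np.float64(0.0885), np.float64(0.0417))
```

Everything agrees with the given sizes: yaw about 5.9°, shutter about 16 mm, ring gap about 71 mm. The tab is at about (0.563, -0.117). I'll move above it, then check.

```bash
python3 -m creep '10 -6 0 0 40; 35 -20 0 1 40; 70 -40 0 2 40; 110 -63 0 4 40; 150 -85 0 5 40; 190 -108 0 6 40; 230 -131 0 7 40; 270 -153 0 8 40; 310 -176 0 9 40; 350 -199 0 10 40; 390 -222 0 11 40; 430 -244 0 12 40; 460 -262 0 13 40; 480 -273 0 13.1 40; 490 -279 0 13.1 40; 494 -281 0 13.1 40; 494 -281 0 13.1 40; 494 -281 0 13.1 40'
python3 - <<'E'
from h import *
c=cap('side'); i=c['img'][120:330,240:480]
s=robot.state(); print(s['time_s'],s['ee_pos'],s['tool_rot'],s['width'],s['force'])
t=[.5628,-.1168,.157]; print(proj(c,[t,s['ee_pos']]))
cv2.imwrite('pics/s1.png',cv2.resize(i,None,fx=2.8,fy=2.8,interpolation=cv2.INTER_CUBIC))
E
```

```text
time_s: 1.95
ee_pos: [0.5622, -0.1179, 0.2313]
tool_rot: [3.141, 0.0, 0.102]
force: [0.3, -0.5, -0.2]
width: 0.0399
grasp_force: 0.0
2.0 [ 0.56215664 -0.11802228  0.23137934] [3.14135825e+00 2.77304295e-04 1.01627070e-01] 0.03985687947025454 [0.00630211 0.44840284 0.45674507]
[[323.47078132 188.97163506]
 [323.71837307 165.33286992]]
```

View pics/s1.png

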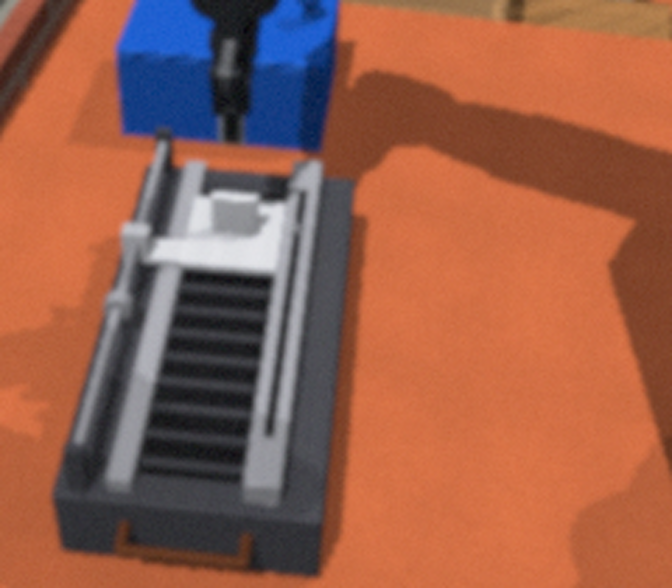

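The tab's top is at crop (236,195), which is px (324,190), against a predicted (323.5,189). The fingers are directly over it, so I'll lower to straddle it.

```bash
python3 -m creep '0 0 10 0 40; 0 0 30 0 40; 0 0 50 0 40; 0 0 65 0 40; 0 0 78 0 40; 0 0 88 0 40; 0 0 96 0 40; 0 0 101 0 40; 0 0 104 0 40; 0 0 104 0 40; 0 0 104 0 32; 0 0 104 0 24; 0 0 104 0 24; 0 0 104 0 24'
python3 - <<'E'
from h import *
c=cap('side'); i=c['img'][120:330,240:480]
cv2.imwrite('pics/s2.png',cv2.resize(i,None,fx=2.8,fy=2.8,interpolation=cv2.INTER_CUBIC))
E
```

```text
time_s: 3.4
ee_pos: [0.563, -0.1171, 0.1276]
tool_rot: [3.141, -0.0, 0.103]
force: [-0.4, 0.5, 0.1]
width: 0.0239
grasp_force: 0.0
```

View pics/s2.png

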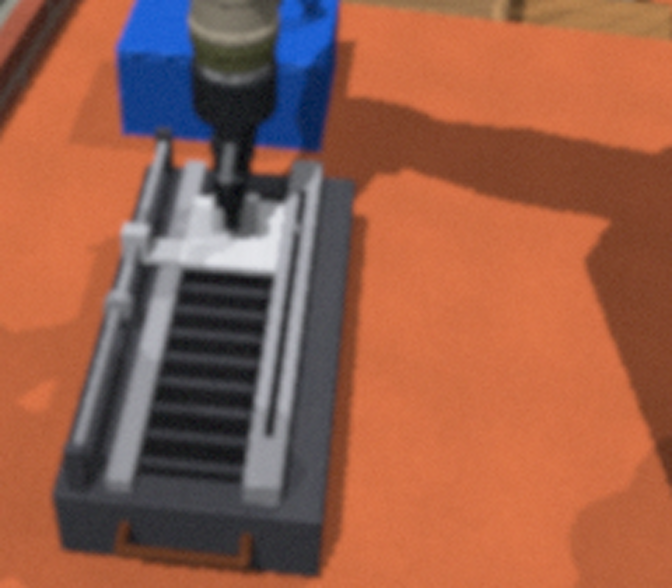

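The fingers straddle the tab at crop (235,215), with the ring untouched at (120,300). Now I'll push left (tool -y): first through the free stretch, then in small steps while watching the force.

```bash
python3 -m creep '0 -2 0 0 24; 0 -5 0 0 24; 0 -8 0 0 24; 0 -11 0 0 24; 0 -15 0 0 24; 0 -20 0 0 24; 0 -25 0 0 24; 0 -30 0 0 24; 0 -35 0 0 24; 0 -40 0 0 24; 0 -46 0 0 24; 0 -52 0 0 24; 0 -58 0 0 24; 0 -64 0 0 24; 0 -68 0 0 24; 0 -71 0 0 24; 0 -74 0 0 24; 0 -76 0 0 24; 0 -76 0 0 24'
python3 -m creep '0 -2 0 0 24; 0 -4 0 0 24; 0 -6 0 0 24; 0 -8 0 0 24; 0 -10 0 0 24; 0 -12 0 0 24; 0 -14 0 0 24; 0 -16 0 0 24; 0 -17 0 0 24; 0 -18 0 0 24'
```

```text
time_s: 5.35
ee_pos: [0.5551, -0.0411, 0.1273]
tool_rot: [-3.141, -0.0, 0.103]
force: [0.4, -0.3, -1.0]
width: 0.0243
grasp_force: 0.0
time_s: 6.35
ee_pos: [0.5534, -0.0235, 0.1273]
tool_rot: [3.141, -0.0, 0.103]
force: [2.1, -1.5, -1.5]
width: 0.0243
grasp_force: 1.3
```

```bash
for i in 1; do python3 -m creep '0 -1.5 0 0 24; 0 -3 0 0 24; 0 -4 0 0 24; 0 -4 0 0 24'; python3 -m creep '0 -1.5 0 0 24; 0 -3 0 0 24; 0 -4 0 0 24; 0 -4 0 0 24'; done | grep -E 'ee_|force'
```

```text
ee_pos: [0.5528, -0.0194, 0.1274]
force: [1.0, -1.8, 0.2]
grasp_force: 0.9
ee_pos: [0.5523, -0.0154, 0.1274]
force: [1.2, -2.6, 0.1]
grasp_force: 0.9
```

```bash
(python3 -m creep '0 -1.5 0 0 24; 0 -3 0 0 24; 0 -4 0 0 24; 0 -4 0 0 24'; python3 -m creep '0 -1.5 0 0 24; 0 -3 0 0 24; 0 -4 0 0 24; 0 -4 0 0 24') | grep -E 'ee_|force'
```

```text
ee_pos: [0.5519, -0.0114, 0.1274]
force: [1.9, -2.3, 0.2]
grasp_force: 0.9
ee_pos: [0.5514, -0.0075, 0.1273]
force: [0.0, -1.2, 0.3]
grasp_force: 0.9
```

```bash
(python3 -m creep '0 -1.5 0 0 24; 0 -3 0 0 24; 0 -4 0 0 24; 0 -4 0 0 24'; python3 -m creep '0 -1.5 0 0 24; 0 -3 0 0 24; 0 -4 0 0 24; 0 -4 0 0 24') | grep -E 'ee_|force'
```

```text
ee_pos: [0.551, -0.0035, 0.1273]
force: [1.0, -1.7, 2.5]
grasp_force: 0.9
ee_pos: [0.5505, 0.0005, 0.1272]
force: [0.4, -2.0, 1.3]
grasp_force: 0.9
```

```bash
(python3 -m creep '0 -1.5 0 0 24; 0 -3 0 0 24; 0 -4 0 0 24; 0 -4 0 0 24'; python3 -m creep '0 -1.5 0 0 24; 0 -3 0 0 24; 0 -4 0 0 24; 0 -4 0 0 24') | grep -E 'ee_|force'
```

```text
ee_pos: [0.5501, 0.0045, 0.1272]
force: [0.6, -1.6, 1.6]
grasp_force: 0.9
ee_pos: [0.5497, 0.0085, 0.1272]
force: [0.8, -2.3, 1.6]
grasp_force: 0.9
```

```bash
python3 - <<'E'
from h import *
c=cap('side'); i=c['img'][150:330,240:400]
cv2.imwrite('pics/s3.png',cv2.resize(i,None,fx=3.3,fy=3.3,interpolation=cv2.INTER_CUBIC))
E
```

```text
(no output)
```

View pics/s3.png

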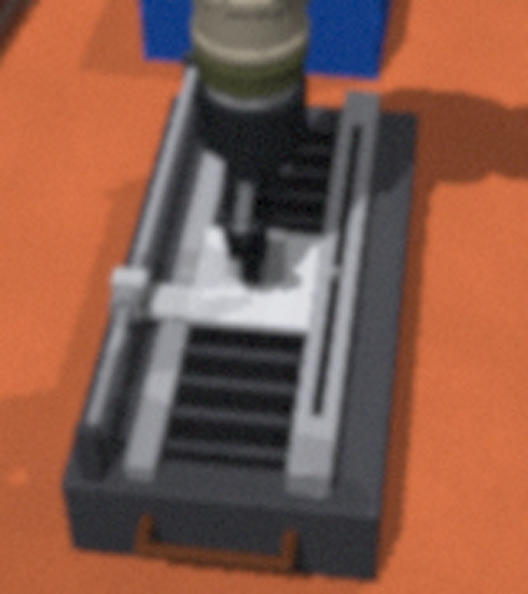

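The shutter is moving and the eye is against the ring at about (128,290). I'll carry on.

```bash
(python3 -m creep '0 -1.5 0 0 24; 0 -3 0 0 24; 0 -4 0 0 24; 0 -4 0 0 24'; python3 -m creep '0 -1.5 0 0 24; 0 -3 0 0 24; 0 -4 0 0 24; 0 -4 0 0 24') | grep -E 'ee_|force'
```

```text
ee_pos: [0.5493, 0.0125, 0.1272]
force: [-0.4, -1.8, 1.3]
grasp_force: 0.9
ee_pos: [0.5489, 0.0165, 0.1272]
force: [0.1, -3.2, 0.7]
grasp_force: 0.9
```

```bash
(python3 -m creep '0 -1.5 0 0 24; 0 -3 0 0 24; 0 -4 0 0 24; 0 -4 0 0 24'; python3 -m creep '0 -1.5 0 0 24; 0 -2 0 0 24; 0 -2 0 0 24'; ) | grep -E 'ee_|force'
```

```text
ee_pos: [0.5485, 0.0205, 0.1272]
force: [-0.1, -1.8, 1.4]
grasp_force: 0.9
ee_pos: [0.5483, 0.0223, 0.1272]
force: [-0.4, -2.2, 1.5]
grasp_force: 1.0
```

```bash
(python3 -m creep '0 -1.5 0 0 24; 0 -3 0 0 24; 0 -4 0 0 24; 0 -4 0 0 24'; python3 -m creep '0 -1.5 0 0 24; 0 -3 0 0 24; 0 -4 0 0 24; 0 -4 0 0 24'; ) | grep -E 'ee_|force'
```

```text
ee_pos: [0.5479, 0.0264, 0.1272]
force: [-1.2, -2.5, 0.5]
grasp_force: 0.9
ee_pos: [0.5475, 0.0304, 0.1272]
force: [-1.2, -1.8, 1.2]
grasp_force: 0.9
```

```bash
(python3 -m creep '0 -1.5 0 0 24; 0 -3 0 0 24; 0 -4 0 0 24; 0 -4 0 0 24'; python3 -m creep '0 -1.5 0 0 24; 0 -3 0 0 24; 0 -4 0 0 24; 0 -4 0 0 24'; ) | grep -E 'ee_|force'
```

```text
ee_pos: [0.5471, 0.0344, 0.1272]
force: [-0.9, -2.4, -0.2]
grasp_force: 0.9
ee_pos: [0.5467, 0.0383, 0.1272]
force: [-1.0, -1.7, 0.6]
grasp_force: 0.9
```

```bash
(python3 -m creep '0 -1.5 0 0 24; 0 -3 0 0 24; 0 -4 0 0 24; 0 -4 0 0 24'; python3 -m creep '0 -1.5 0 0 24; 0 -3 0 0 24; 0 -4 0 0 24; 0 -4 0 0 24'; ) | grep -E 'ee_|force'
```

```text
ee_pos: [0.5464, 0.0417, 0.1272]
force: [-1.1, -4.0, 0.2]
grasp_force: 2.2
ee_pos: [0.5461, 0.0447, 0.1272]
force: [-1.2, -8.6, -1.6]
grasp_force: 3.9
```

The force has risen from about 2.5 N to 4 N, then to 8.6 N, so it's binding. I'll add 1 mm and hold to confirm.

```bash
python3 -m creep '0 -0.5 0 0 24; 0 -1 0 0 24; 0 -1 0 0 24; 0 -1 0 0 24; 0 -1 0 0 24' | grep -E 'time|ee_|force'
```

```text
time_s: 14.0
ee_pos: [0.546, 0.0452, 0.1272]
force: [-1.4, -9.7, -0.8]
grasp_force: 4.8
```

It's a clear bind at 9.7 N. Backing off takes about 14 mm of finger slack plus 20 mm, plus roughly 2 mm of arm lag.

```bash
python3 -m creep '0 2 0 0 24; 0 4 0 0 24; 0 6 0 0 24; 0 8 0 0 24; 0 10 0 0 24; 0 12 0 0 24; 0 14 0 0 24; 0 16 0 0 24; 0 18 0 0 24; 0 20 0 0 24; 0 22 0 0 24; 0 24 0 0 24; 0 26 0 0 24; 0 28 0 0 24; 0 30 0 0 24; 0 32 0 0 24; 0 34 0 0 24; 0 35 0 0 24; 0 36 0 0 24; 0 36 0 0 24'
python3 -m creep '0 -3 0 0 24; 0 -6 0 0 30; 0 -6 0 0 40; 0 -6 0 0 40'
python3 - <<'E'
from h import *
c=cap('side'); i=c['img'][200:320,250:370]
cv2.imwrite('pics/s4.png',cv2.resize(i,None,fx=5,fy=5,interpolation=cv2.INTER_CUBIC))
E
```

```text
time_s: 16.0
ee_pos: [0.5496, 0.011, 0.1273]
tool_rot: [3.141, 0.0, 0.103]
force: [0.1, 0.3, -0.3]
width: 0.0241
grasp_force: 0.3
time_s: 16.4
ee_pos: [0.5489, 0.0173, 0.1273]
tool_rot: [3.141, -0.0, 0.103]
force: [0.5, -0.7, -0.0]
width: 0.04
grasp_force: 0.0
```

View pics/s4.png

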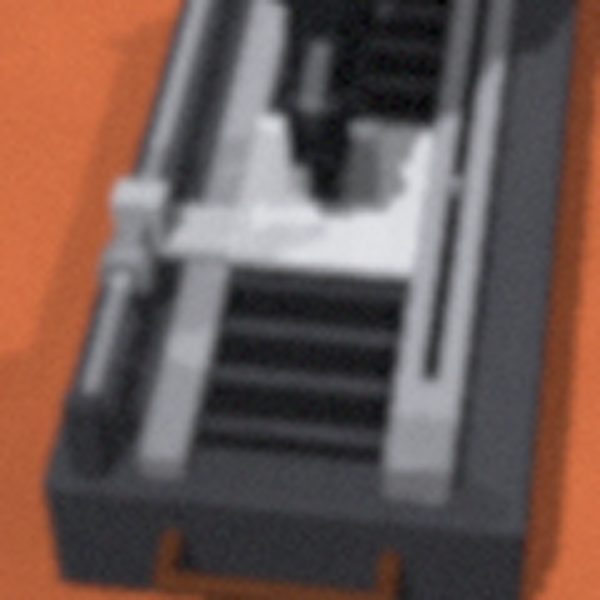

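The eye is around (137,210) and the ring around (125,265), so there seems to be a gap between them. I'll raise the arm, pull it back, and measure from the top.

```bash
python3 -m creep '0 0 -5 0 40; 0 0 -15 0 40; 0 0 -30 0 40; 0 0 -50 0 40; 0 0 -70 0 40; 0 0 -90 0 40; -10 0 -105 0 40; -30 0 -110 0 40; -60 0 -110 0 40; -90 0 -110 0 40; -120 0 -110 0 40; -140 0 -110 0 40; -150 0 -110 0 40; -150 0 -110 0 40; -150 0 -110 0 40'
python3 - <<'E'
from h import *
c=cap('top','top1.png'); i=c['img'][180:310,225:435]
cv2.imwrite('pics/crop1.png',cv2.resize(i,None,fx=3.8,fy=3.8,interpolation=cv2.INTER_CUBIC))
E
```

```text
time_s: 17.95
ee_pos: [0.4005, 0.0016, 0.2377]
tool_rot: [3.141, -0.002, 0.103]
force: [0.5, -1.0, -0.7]
width: 0.0402
grasp_force: 0.0
```

View pics/crop1.png

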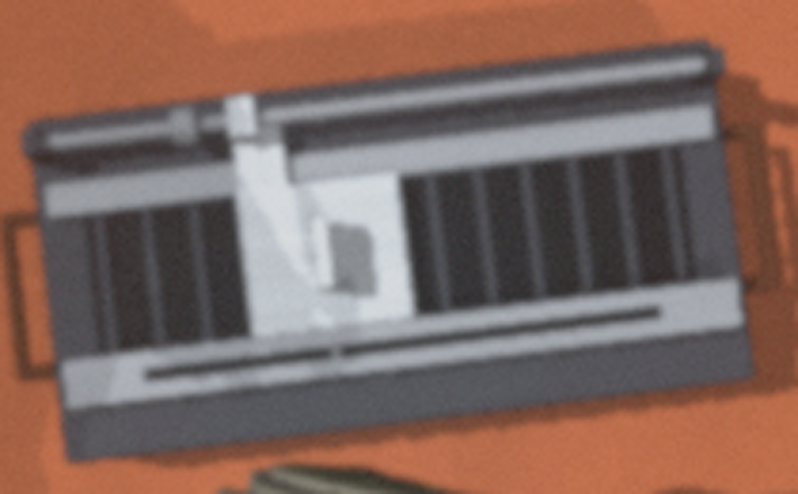

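The crop shows the ring's right edge at x≈195 and the eye's left face at x≈227. At about 1.62 px/mm, plus roughly 1 mm of parallax, the gap is about 20–21 mm, which matches the estimate from the arm. The arm is clear of everything, so I'll hand in.

```bash
python3 -c "
from workcell import workorder
print(workorder.hand_in())"
```

```text
the job is handed in; nothing more can be done
None
```

The job is handed in: I pushed the shutter with the stop ring against it to a clear bind at about 10 N, then backed it off to a gap of about 20 mm; the ring was left where the shutter pushed it, and the arm is clear (no verdict was returned at hand-in).

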